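# Show the helper which nut goes on which stud

### The job

Show a helper what is still missing on the wheel hub, by pointing only: bring the fingertips straight above the loose hexagonal nut in the parts tray, about 3 cm over it, and stay there for two seconds; then point in the same way for two seconds at the one stud of the hub that has no nut, and finally draw the hand back at least 20 cm from both. Touch and move nothing at all, and do not dip towards any other piece on the way.

Things in the scene. Friction and masses are not known exactly. Their poses are not given: they have to be found in the camera images.
- nut: The loose hexagonal steel nut, 30 mm across flats, 24 mm tall, lying flat in the parts tray. Origin at the centre of its underside, z up.
- nut_top (a point): Centre of the loose nut's top face, 28 mm above the bench: the first thing to point at.
- hub: Dark steel wheel hub flat on the bench, any yaw, left or right of the midline (tray opposite): flange 140 mm across, 12 mm thick, a 54 mm boss up to 30 mm, four upright 12 mm studs on a 102 mm circle, ending 44 mm above the bench. Three carry a 27 mm hexagonal nut (top at 32 mm), one is bare. Origin at the centre of its underside; bare stud on its +x side.
- bare_stud (a point): Tip of the stud that carries no nut, 44 mm above the bench: the second thing to point at.
- nutted_stud1 (a point): Tip of a stud that has its nut, on the hub's +y side, 44 mm above the bench.
- nutted_stud2 (a point): Tip of a stud that has its nut, on the hub's -x side (opposite the bare one), 44 mm above the bench.
- nutted_stud3 (a point): Tip of a stud that has its nut, on the hub's -y side, 44 mm above the bench.
- tray: Black shallow open parts tray, 130 (x) by 260 (y) by 18 mm tall, walls and floor 4 mm thick. Origin at the centre of its underside. The nut, the washer and the bolt lie in it in a row along its y axis, about 75 mm apart, in any order.
- washer: Flat round steel washer lying in the tray, 38 mm across with a 17 mm hole, 4 mm thick. Origin at the centre of its underside. A bystander.
- washer_top (a point): Centre of the washer's upper face, 8 mm above the bench.
- bolt: Steel bolt standing on its head in the tray: hexagonal head 24 mm across flats and 10 mm tall, shank 14 mm thick pointing up, 40 mm tall in all. Origin at the centre of its underside. A bystander.
- bolt_tip (a point): Upper end of the bolt's shank, 44 mm above the bench.
- jar: Closed jar, 70 mm across and 85 mm tall, standing beyond the work. Origin at the centre of its underside. A bystander.
- wrench: Steel wrench 200 mm long, lying beyond the work. Origin at its underside, long axis along its x. A bystander.

How it is judged:
By the outcome, as a careful person would: the job done as asked, in the order asked, and still so for the second after the job is handed in, with the robot touching nothing.
It also fails if it takes over 53 s, if anything falls off the work surface, if the arm or the gripper's body presses on something with over 40 N, if the wrist force passes 120 N, or if a joint passes its speed limit or range.

### The arm

A 7-joint arm with a two-finger parallel gripper is mounted at the origin on the work surface. World frame = base frame: x ahead of the robot, y to its left, z up, the work surface at z = 0. Lengths are in m, angles in rad, forces in N, time in s.
With the tool pointing down it reaches from about 0.425 to 0.925 m from the base axis. Payload 6.8 kg.
Tool frame: the origin (TCP) lies at the very end of the fingers, on their centre line; the grasp point (between the pads) lies 19 mm behind it; z points along the fingers, y is the line along which they close (so a half turn about z gives the same grasp; the last joint's range is limited). The gripper opens to 85 mm and grips with 20 to 120 N. Pads are 22 mm wide; open, the fingers measure 114 mm over their backs; the gripper's body (76 mm by 85 mm) begins 54 mm behind the grasp point. The pads swing forward as they close: fully open they stand 13 mm farther back than shut.
Start: joints at [-1.247, 0.477, 0.022, 1.555, -0.011, 1.109, -0.083], TCP at [0.282, 0.613, 0.231] pointing down, gripper open.
Joint ranges: [-2.96, 2.96], [-0.34, 2.1], [-1.41, 1.46], [0.24, 2.44], [-1.37, 4.51], [0.17, 1.92], [-2.96, 2.96]. Speed limits (rad/s): [2.39, 2.39, 3.14, 3.14, 3.14, 3.14, 3.14].

### API

Orientations are given as a rotation vector (axis times angle).
In Python, from bench import r gives the robot as it stands.
- The arm moves only by the tool play_rows, never from a script. Its argument "targets" is text: rows parted by semicolons, each of 5 numbers parted by spaces: the closure, from -1 (fully open) to 1 (shut), then the shift along the tool's x, y, z in m, then the turn about the tool's z in rad. In form: gripper dx dy dz spin; .... A call has 1 to 8 rows; each row is the pose to reach, as a shift and turn from the pose commanded when the call began, along the tool's axes at that moment; what a row does not reach only later rows make up. A row lasts 1/12 s, in which the tool goes at most 41.7 mm and 7.16 degrees, less where a joint would pass 70% of its speed; a pose out of reach is approached as far as the arm can. A call with a gripper value outside its range is refused whole. The fingers move at their own pace and stop on an object; "squeeze" is the grip in N (left out, the last holds). Time passes only in rows, so rows that repeat a pose let the fingers close. It gives the time, the measured TCP pose, the force, the opening and the grip force at its end, in the units of the state.
- r.get_obs(): the state, without advancing time (a new reading comes with each control period).
- r.grab_frame(name): name is "side" or "top"; returns the picture (384x512x3 uint8, red, green, blue); there is no depth.
- r.camera_info(name): a dict with "fov_y" (degrees; the focal length in pixels is half the picture's height over the tangent of half this angle, whatever the lens; pixels are square), "cx", "cy" (the principal point, pixels), "position" and "rotation" of the camera in the world. Camera axes: x right, y down, z forward; pixel columns grow to the right and rows downward; lengths in m; the calibration is good to about 2 mm. A picture is of the moment at which its call begins. camera_info takes no time and is no camera call.
- r.hand_in(): hands the job in; it is judged then, once.
The state is a dict: "clock": time; "joints": joint angles; "qvel": joint speeds; "tau": joint torques, N m; "tcp_pos": TCP position; "orientation": TCP orientation; "contact_force": force on the tool from outside, world axes, zero at the start; "moment": the same for the moment, N m; "grip_width": finger opening in m; "gripper_force": force on a finger pad.
Only numpy, scipy, OpenCV 4.12 (cv2) and the standard library are available. Lean on these libraries where they do the work, as an engineer would, in place of code of your own. Each camera call takes 0.05 s, during which the arm holds its last target. There are 200 camera calls.

## Working session

There is one attempt and no reset: what is moved stays moved. The work goes in short steps, Python scripts to look and compute and a tool call to move; the robot and the scene stay as the last step left them, time stands still between calls to the robot, and variables do not carry over. Pictures are saved under pics/ and viewed, at most 10 in all, crops included, and the job is handed in when it is done.

Besides the shell and the picture viewer there is one more tool, called after ">>>" as a command line: name --argument value ..., lists and objects as JSON in quotes. play_rows: Moves the arm, as the interface text tells. Its arguments: {"type":"object","properties":{"targets":{"type":"string"},"squeeze":{"type":"number"}},"required":["targets"]}

```bash
mkdir -p pics
python3 - <<'E'
from bench import r
import cv2
for n in("top","side"):
    cv2.imwrite(f"pics/{n}0.png",r.grab_frame(n)[:,:,::-1]); print(n,r.camera_info(n))
o=r.get_obs();print(o["clock"],o["tcp_pos"],o["orientation"],o["grip_width"])
E
```

```text
top {'fov_y': 42.371343888221816, 'cx': 248.63581879187177, 'cy': 195.91987521266412, 'position': array([0.54588694, 0.01068159, 1.2148522 ]), 'rotation': array([-2.16536343,  2.22218098, -0.09075301])}
side {'fov_y': 52.3587383270681, 'cx': 257.5681401359523, 'cy': 196.7761711995683, 'position': array([0.50196878, 0.64547071, 0.69068672]), 'rotation': array([-0.25938379,  2.82299755, -1.18133947])}
0.1 [0.28225437 0.61257597 0.23041177] [-6.72867820e-01 -3.06844959e+00  2.59505144e-03] 0.08519118755776092
```

View pics/top0.png

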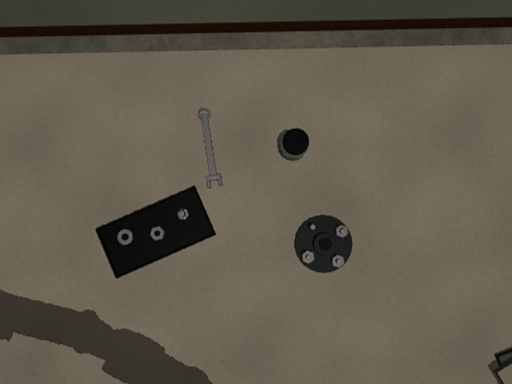

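View pics/side0.png

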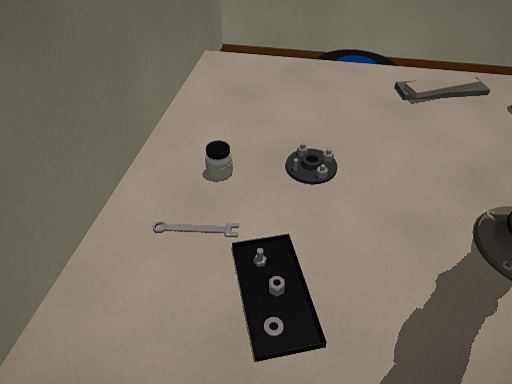

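Top view: the washer is at (125,237), the nut at (157,233) and the bolt at (183,214). The hub is at (323,243) and its bare stud at (312,227). In the side view the nut is at (277,285) and the bare stud near (296,165).

```bash
cat > h.py <<'E'
import numpy as np, cv2
from scipy.spatial.transform import Rotation as R
from bench import r
def cam(n):
    c=r.camera_info(n); return c, 192/np.tan(np.radians(c["fov_y"]/2)), R.from_rotvec(c["rotation"]).as_matrix()
def ray(n,u,v,z):
    c,f,M=cam(n); d=M@[(u-c["cx"])/f,(v-c["cy"])/f,1]; p=c["position"]; return p+d*(z-p[2])/d[2]
def proj(n,P):
    c,f,M=cam(n); q=M.T@(np.array(P)-c["position"]); return q[:2]/q[2]*f+[c["cx"],c["cy"]]
E
python3 - <<'E'
from h import *
np.set_printoptions(precision=4,suppress=True)
im=cv2.imread("pics/top0.png");g=im.max(2)
m=np.zeros_like(g);m[180:285,90:360]=(g[180:285,90:360]>70)
# bright blobs inside dark contour (tray, hub)
dark=(g<62).astype(np.uint8);dark[:180]=0;dark[285:]=0;dark[:,:90]=0;dark[:,360:]=0
cs,_=cv2.findContours(dark,cv2.RETR_EXTERNAL,cv2.CHAIN_APPROX_NONE)
for c in sorted(cs,key=cv2.contourArea)[-3:]:
    if cv2.contourArea(c)<1000: continue
    rc=cv2.minAreaRect(c);print("dark",rc,ray("top",*rc[0],0.012))
    f=np.zeros_like(g);cv2.drawContours(f,[c],-1,1,-1);f=cv2.erode(f,np.ones((5,5)))
    n,l,s,ce=cv2.connectedComponentsWithStats(((g>70)&(f>0)).astype(np.uint8))
    for i in range(1,n):
        if s[i,4]>5: print(s[i],ce[i],ray("top",*ce[i],0.028),ray("top",*ce[i],0.044))
for p in((277,281),(296,160)):print("side",ray("side",*p,.028),ray("side",*p,.044))
print("tcp in views",proj("top",r.get_obs()["tcp_pos"]),proj("side",r.get_obs()["tcp_pos"]))
t=cv2.resize(im[185:285,90:220],None,fx=5,fy=5,interpolation=2)
s=cv2.resize(im[205:280,285:360],(500,500),interpolation=2)[:500]
S=cv2.imread("pics/side0.png");a=cv2.resize(S[140:190,280:345],(400,308),interpolation=2);b=cv2.resize(S[240:340,235:325],(360,400),interpolation=2)
C=np.zeros((600,800,3),np.uint8);C[:300,:390]=cv2.resize(t,(390,300));C[:300,400:700]=cv2.resize(s,(300,300));C[300:,:390]=cv2.resize(a,(390,300));C[300:,400:670]=cv2.resize(b,(270,300))
cv2.imwrite("pics/crop.png",np.clip(C*1.7,0,255).astype(np.uint8))
E
```

```text
dark ((322.7500305175781, 243.25003051757812), (57.982749938964844, 55.86143493652344), 45.0) [ 0.508  -0.1847  0.012 ]
[311 224   4   6  19] [312.4737 226.6316] [ 0.5488 -0.1589  0.028 ] [ 0.5487 -0.1566  0.044 ]
[303 251  11  13 104] [308.0962 256.6442] [ 0.4776 -0.1459  0.028 ] [ 0.4785 -0.1438  0.044 ]
dark ((154.75479125976562, 231.44091796875), (54.17610549926758, 109.63752746582031), 66.31791687011719) [0.5472 0.2208 0.012 ]
[178 209  10  10  65] [182.4769 214.1077] [0.5868 0.1514 0.028 ] [0.5863 0.1495 0.044 ]
[151 226  13  14 102] [156.8039 233.0588] [0.5432 0.2132 0.028 ] [0.5433 0.2105 0.044 ]
[118 230  14  14 120] [124.6667 236.5   ] [0.5371 0.2896 0.028 ] [0.5372 0.2858 0.044 ]
side [0.543  0.2113 0.028 ] [0.5421 0.2218 0.044 ]
side [ 0.5488 -0.1721  0.028 ] [ 0.5477 -0.1523  0.044 ]
tcp in views [-66.9977 375.0036] [530.4089 606.4566]
```

View pics/crop.png

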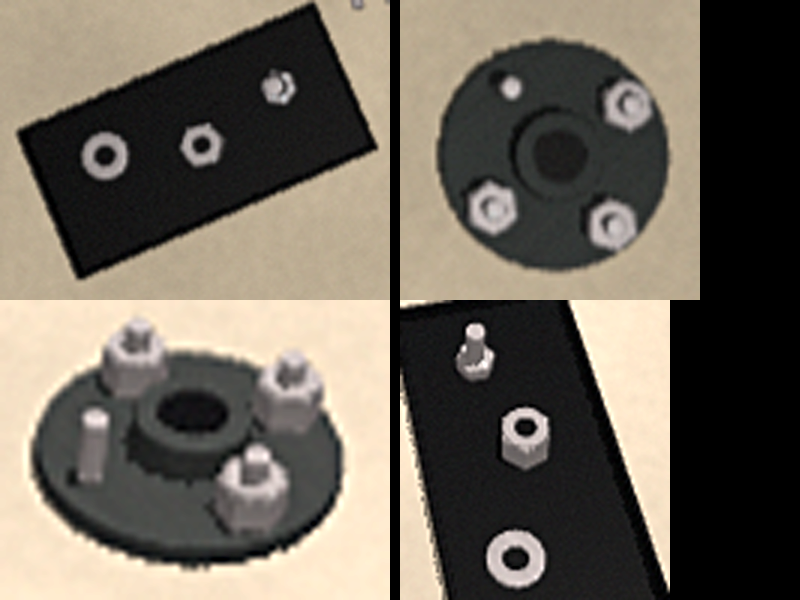

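The nut's top face is at about (0.543, 0.212). The bare stud's tip is at about (0.5485, -0.156), 50 mm from the hub centre, which matches the given 51 mm. Both views agree. I'll travel high with the fingers shut.

>>> play_rows --targets "1 -0.015 -0.01 0 0; 1 -0.04 -0.025 0 0; 1 -0.07 -0.044 0 0; 1 -0.1 -0.063 0 0; 1 -0.13 -0.082 0 0; 1 -0.16 -0.1 0 0; 1 -0.185 -0.117 0 0; 1 -0.203 -0.128 0 0"

```text
clock: 0.77
tcp_pos: [0.4151, 0.4082, 0.231]
orientation: [0.678, 3.067, -0.003]
contact_force: [-0.1, -0.0, -0.6]
grip_width: -0.0
gripper_force: 0.0
```

>>> play_rows --targets "1 -0.03 -0.019 0 0; 1 -0.06 -0.038 0 0; 1 -0.09 -0.057 0 0; 1 -0.12 -0.075 0 0; 1 -0.15 -0.094 0 0; 1 -0.175 -0.11 0 0; 1 -0.192 -0.122 0 0; 1 -0.202 -0.127 0 0"

```text
clock: 1.43
tcp_pos: [0.5448, 0.2081, 0.2311]
orientation: [0.68, 3.067, -0.002]
contact_force: [-0.5, 0.2, -0.0]
grip_width: 0.0002
gripper_force: 0.0
```

```bash
cat > d.py <<'E'
from h import *
import sys
o=r.get_obs();M=R.from_rotvec(o["orientation"]).as_matrix();np.set_printoptions(precision=4,suppress=True)
print(o["clock"],o["tcp_pos"],o["grip_width"],M[:,2],o["contact_force"])
for n,t in(("nut",(.543,.2125,.058)),("stud",(.5485,-.156,.074))):print(n,M.T@(np.array(t)-o["tcp_pos"]))
for n in sys.argv[1:]:
    c=n.split("_")[0]; print(proj(c,o["tcp_pos"])); cv2.imwrite(f"pics/{n}.png",r.grab_frame(c)[:,:,::-1])
E
python3 d.py
```

```text
1.4333 [0.5448 0.2081 0.2311] 0.00020536949413885576 [-0.0001 -0.0016 -1.    ] [-0.4687  0.1739 -0.0031]
nut [0.0036 0.0035 0.173 ]
stud [-0.1571 -0.3281  0.1576]
```

>>> play_rows --targets "1 0.004 0.003 0.01 0; 1 0.004 0.003 0.03 0; 1 0.004 0.003 0.05 0; 1 0.004 0.003 0.075 0; 1 0.004 0.003 0.1 0; 1 0.004 0.003 0.12 0; 1 0.004 0.003 0.132 0; 1 0.004 0.003 0.14 0"

```text
clock: 2.1
tcp_pos: [0.5394, 0.2177, 0.0892]
orientation: [-0.669, -3.067, 0.002]
contact_force: [0.1, -0.4, 0.2]
grip_width: 0.0001
gripper_force: 0.0
```

```bash
python3 d.py side_1
python3 - <<'E'
import cv2
S=cv2.imread("pics/side_1.png");cv2.imwrite("pics/side_1c.png",cv2.convertScaleAbs(cv2.resize(S[200:350,190:390],(800,600)),alpha=1.5))
E
```

```text
2.1 [0.5394 0.2177 0.0892] 0.0001036608107090635 [-0.0029 -0.0006 -1.    ] [ 0.1341 -0.4114  0.1949]
nut [-0.0055 -0.0032  0.0312]
stud [-0.1639 -0.3359  0.0154]
[279.5819 265.7468]
```

View pics/side_1c.png

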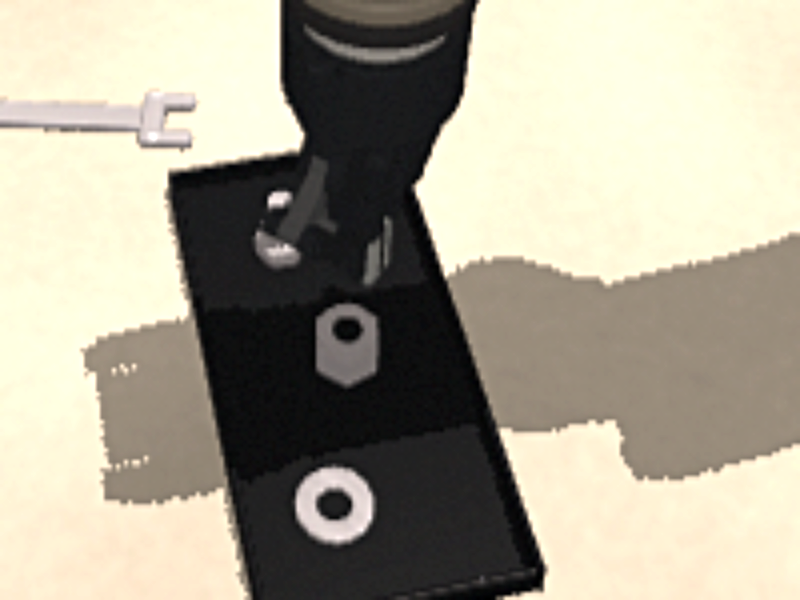

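The fingertips are seen just above the nut, whose hole is at crop (348,328), i.e. pixel (277,282). I'll let it settle as it goes lower.

>>> play_rows --targets "1 0 0 0.01 0; 1 0 0 0.02 0; 1 0 0 0.025 0; 1 0 0 0.028 0; 1 0 0 0.03 0; 1 0 0 0.03 0; 1 0 0 0.03 0; 1 0 0 0.03 0"

```text
clock: 2.82
tcp_pos: [0.5415, 0.2165, 0.0617]
orientation: [0.673, 3.068, 0.001]
contact_force: [1.6, 0.5, 0.0]
grip_width: 0.0004
gripper_force: 0.0
```

```bash
python3 d.py
```

```text
2.8167 [0.5415 0.2165 0.0617] 0.0003653022659195629 [ 0.0007  0.0004 -1.    ] [1.6318 0.4895 0.0021]
nut [-0.003  -0.003   0.0037]
stud [-0.1623 -0.3354 -0.0124]
```

Correct by 3 mm in each axis, then hold for more than 2 s.

>>> play_rows --targets "1 -0.003 -0.003 0.003 0; 1 -0.003 -0.003 0.003 0; 1 -0.003 -0.003 0.003 0; 1 -0.003 -0.003 0.003 0; 1 -0.003 -0.003 0.003 0; 1 -0.003 -0.003 0.003 0; 1 -0.003 -0.003 0.003 0; 1 -0.003 -0.003 0.003 0"

```text
clock: 3.48
tcp_pos: [0.5427, 0.2124, 0.0583]
orientation: [0.673, 3.069, 0.0]
contact_force: [0.2, -0.7, 0.7]
grip_width: 0.0002
gripper_force: 0.0
```

>>> play_rows --targets "1 0 0 0 0; 1 0 0 0 0; 1 0 0 0 0; 1 0 0 0 0; 1 0 0 0 0; 1 0 0 0 0; 1 0 0 0 0; 1 0 0 0 0"

```text
clock: 4.15
tcp_pos: [0.5427, 0.2124, 0.0583]
orientation: [-0.673, -3.069, -0.0]
contact_force: [-0.6, 0.8, -0.4]
grip_width: 0.0
gripper_force: 0.0
```

```bash
python3 d.py side_2
python3 - <<'E'
import cv2
S=cv2.imread("pics/side_2.png");cv2.imwrite("pics/side_2c.png",cv2.convertScaleAbs(cv2.resize(S[200:350,190:390],(800,600)),alpha=1.8))
E
```

```text
4.15 [0.5427 0.2124 0.0583] 3.0702526339583e-05 [-0.  0. -1.] [-0.5815  0.7914 -0.3681]
nut [-0.0003  0.0002  0.0003]
stud [-0.1595 -0.3321 -0.0157]
[277.663 272.688]
```

View pics/side_2c.png

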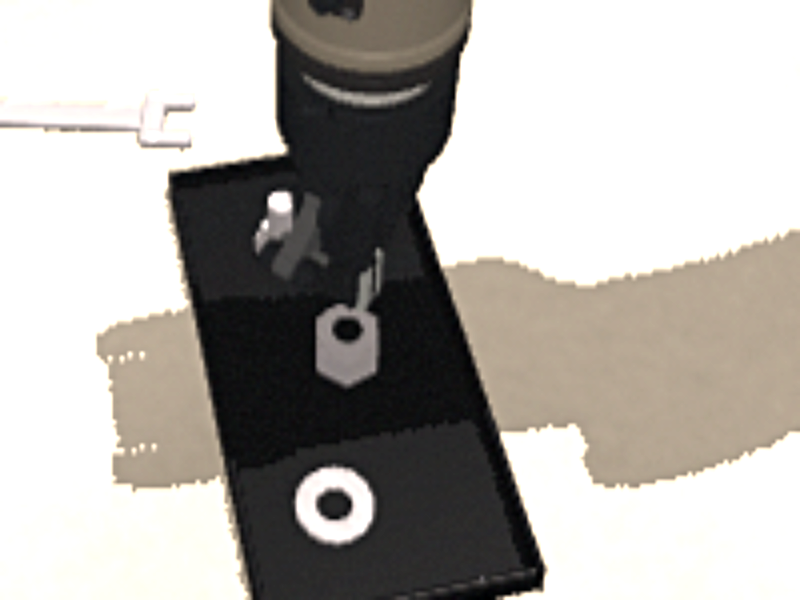

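The tips end right above the nut (tip near pixel (279,275), nut hole (277,282)) and nothing has moved. I'll keep holding.

>>> play_rows --targets "1 0 0 0 0; 1 0 0 0 0; 1 0 0 0 0; 1 0 0 0 0; 1 0 0 0 0; 1 0 0 0 0; 1 0 0 0 0; 1 0 0 0 0"

```text
clock: 4.87
tcp_pos: [0.5427, 0.2124, 0.0583]
orientation: [0.673, 3.069, 0.0]
contact_force: [0.8, 0.9, 0.5]
grip_width: 0.0001
gripper_force: 0.0
```

>>> play_rows --targets "1 0 0 0 0; 1 0 0 0 0; 1 0 0 0 0; 1 0 0 0 0; 1 0 0 0 0; 1 0 0 0 0; 1 0 0 0 0; 1 0 0 0 0"

```text
clock: 5.53
tcp_pos: [0.5427, 0.2124, 0.0583]
orientation: [-0.673, -3.069, -0.0]
contact_force: [-0.3, 0.4, 0.1]
grip_width: -0.0
gripper_force: 0.0
```

>>> play_rows --targets "1 0 0 -0.01 0; 1 0 0 -0.03 0; 1 0 0 -0.055 0; 1 0 0 -0.08 0; 1 0 0 -0.11 0; 1 0 0 -0.135 0; 1 0 0 -0.155 0; 1 0 0 -0.165 0"

```text
clock: 6.2
tcp_pos: [0.544, 0.2128, 0.2271]
orientation: [0.673, 3.065, 0.005]
contact_force: [0.4, -0.4, -1.1]
grip_width: -0.0003
gripper_force: 0.0
```

>>> play_rows --targets "1 -0.006 -0.012 0 0; 1 -0.016 -0.033 0 0; 1 -0.028 -0.058 0 0; 1 -0.04 -0.083 0 0; 1 -0.052 -0.108 0 0; 1 -0.064 -0.133 0 0; 1 -0.075 -0.156 0 0; 1 -0.08 -0.166 0 0"

```text
clock: 6.87
tcp_pos: [0.5444, 0.0226, 0.222]
orientation: [-0.681, -3.065, 0.004]
contact_force: [0.1, 0.1, -0.1]
grip_width: 0.0001
gripper_force: 0.0
```

>>> play_rows --targets "1 -0.012 -0.025 0 0; 1 -0.024 -0.05 0 0; 1 -0.036 -0.075 0 0; 1 -0.048 -0.1 0 0; 1 -0.06 -0.125 0 0; 1 -0.07 -0.146 0 0; 1 -0.077 -0.16 0 0; 1 -0.0795 -0.166 0 0"

```text
clock: 7.53
tcp_pos: [0.5475, -0.1589, 0.2223]
orientation: [-0.678, -3.066, 0.002]
contact_force: [0.0, 0.1, -0.0]
grip_width: -0.0002
gripper_force: 0.0
```

>>> play_rows --targets "1 0 0 0 0; 1 0 0 0 0; 1 0 0 0 0; 1 0 0 0 0"

```text
clock: 7.87
tcp_pos: [0.5487, -0.1541, 0.223]
orientation: [-0.669, -3.069, -0.001]
contact_force: [0.3, 0.7, 0.4]
grip_width: -0.0004
gripper_force: 0.0
```

```bash
python3 d.py
```

```text
7.8667 [ 0.5487 -0.1541  0.223 ] -0.0004002916459629383 [-0.0004  0.0007 -1.    ] [0.3003 0.7348 0.3931]
nut [0.1577 0.3309 0.1653]
stud [-0.0006 -0.0019  0.149 ]
```

>>> play_rows --targets "1 0 -0.001 0.01 0; 1 0 -0.001 0.03 0; 1 0 -0.001 0.055 0; 1 0 -0.001 0.08 0; 1 0 -0.001 0.105 0; 1 0 -0.001 0.125 0; 1 0 -0.001 0.14 0; 1 0 -0.001 0.147 0"

```text
clock: 8.53
tcp_pos: [0.5465, -0.1557, 0.0735]
orientation: [-0.671, -3.065, 0.0]
contact_force: [0.3, -0.6, -0.3]
grip_width: -0.0
gripper_force: 0.0
```

>>> play_rows --targets "1 0 0 0 0; 1 0 0 0 0; 1 0 0 0 0; 1 0 0 0 0; 1 0 0 0 0; 1 0 0 0 0"

```text
clock: 9.03
tcp_pos: [0.5486, -0.1569, 0.077]
orientation: [0.673, 3.067, 0.0]
contact_force: [-0.6, -0.3, 0.3]
grip_width: 0.0002
gripper_force: 0.0
```

```bash
python3 d.py side_3
python3 - <<'E'
import cv2
S=cv2.imread("pics/side_3.png");cv2.imwrite("pics/side_3c.png",cv2.convertScaleAbs(cv2.resize(S[110:200,260:380],(800,600)),alpha=1.8))
E
```

```text
9.0333 [ 0.5486 -0.1569  0.077 ] 0.00022559503471778446 [ 0.0014 -0.0001 -1.    ] [-0.5758 -0.2857  0.3473]
nut [0.1597 0.3331 0.019 ]
stud [0.0005 0.0007 0.003 ]
[296.7143 148.7926]
```

View pics/side_3c.png

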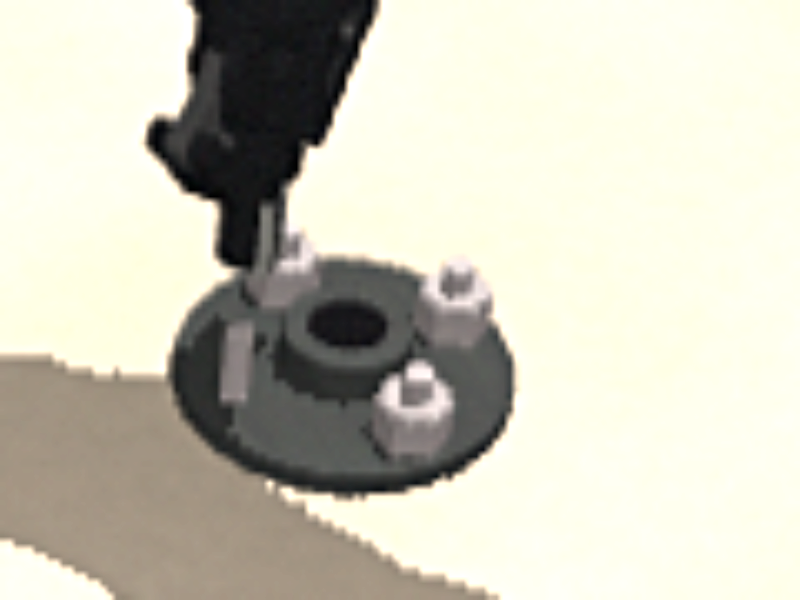

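The tips (crop (245,265), pixel (297,150)) stand above the bare stud's tip (crop (237,325), pixel (296,159)). Next I go down 2 mm, hold, then retreat up and back.

>>> play_rows --targets "1 0 0 0.002 0; 1 0 0 0.002 0; 1 0 0 0.002 0; 1 0 0 0.002 0; 1 0 0 0.002 0; 1 0 0 0.002 0; 1 0 0 0.002 0; 1 0 0 0.002 0"

```text
clock: 9.75
tcp_pos: [0.5482, -0.1568, 0.0743]
orientation: [-0.673, -3.069, -0.0]
contact_force: [-0.2, -0.4, -0.4]
grip_width: -0.0001
gripper_force: 0.0
```

>>> play_rows --targets "1 0 0 0 0; 1 0 0 0 0; 1 0 0 0 0; 1 0 0 0 0; 1 0 0 0 0; 1 0 0 0 0; 1 0 0 0 0; 1 0 0 0 0"

```text
clock: 10.42
tcp_pos: [0.5482, -0.1568, 0.0743]
orientation: [0.673, 3.069, 0.0]
contact_force: [-0.7, -0.6, 0.1]
grip_width: 0.0
gripper_force: 0.0
```

>>> play_rows --targets "1 0 0 0 0; 1 0 0 0 0; 1 0 0 0 0; 1 0 0 0 0; 1 0 0 0 0; 1 0 0 0 0; 1 0 0 0 0; 1 0 0 0 0"

```text
clock: 11.08
tcp_pos: [0.5482, -0.1568, 0.0743]
orientation: [-0.673, -3.069, -0.0]
contact_force: [-0.9, 0.5, 0.0]
grip_width: -0.0001
gripper_force: 0.0
```

>>> play_rows --targets "1 0 0 0 0; 1 0 0 0 0; 1 0 0 0 0; 1 0 0 0 0; 1 0 0 0 0; 1 0 0 0 0; 1 0 0 0 0; 1 0 0 0 0"

```text
clock: 11.75
tcp_pos: [0.5482, -0.1568, 0.0743]
orientation: [0.673, 3.069, 0.0]
contact_force: [0.8, 0.7, -0.7]
grip_width: -0.0001
gripper_force: 0.0
```

>>> play_rows --targets "1 0 0 -0.01 0; 1 0 0 -0.03 0; 1 0 0 -0.055 0; 1 0 0 -0.08 0; 1 0 0 -0.11 0; 1 0 0 -0.14 0; 1 0 0 -0.165 0; 1 0 0 -0.18 0"

```text
clock: 12.42
tcp_pos: [0.5492, -0.1573, 0.2584]
orientation: [0.673, 3.064, 0.001]
contact_force: [0.6, -0.8, -0.5]
grip_width: 0.0
gripper_force: 0.0
```

>>> play_rows --targets "1 0 0 -0.01 0; 1 0 0 -0.025 0; 1 0 0 -0.045 0; 1 0 0 -0.065 0; 1 0 0 -0.08 0; 1 0 0 -0.09 0; 1 0 0 -0.09 0; 1 0 0 -0.09 0"

```text
clock: 13.08
tcp_pos: [0.548, -0.1567, 0.344]
orientation: [-0.673, -3.068, -0.0]
contact_force: [-0.9, -0.0, -0.7]
grip_width: -0.0
gripper_force: 0.0
```

```bash
python3 d.py top_4
```

```text
13.0833 [ 0.548  -0.1567  0.344 ] -2.5202297561290404e-05 [-0.0002  0.0001 -1.    ] [-0.9228 -0.0185 -0.7497]
nut [0.159  0.3332 0.286 ]
stud [-0.0002  0.0009  0.27  ]
[336.8427 225.9798]
```

It is already 30 cm above the stud. I'll also move it clear sideways, off the hub.

>>> play_rows --targets "1 -0.008 -0.017 0 0; 1 -0.022 -0.045 0 0; 1 -0.037 -0.077 0 0; 1 -0.053 -0.11 0 0; 1 -0.068 -0.141 0 0; 1 -0.08 -0.166 0 0; 1 -0.087 -0.18 0 0; 1 -0.087 -0.18 0 0"

```text
clock: 13.8
tcp_pos: [0.5495, -0.3611, 0.3422]
orientation: [-0.682, -3.063, 0.003]
contact_force: [0.4, -0.2, -0.5]
grip_width: 0.0
gripper_force: 0.0
```

>>> play_rows --targets "1 0 0 0 0; 1 0 0 0 0; 1 0 0 0 0; 1 0 0 0 0; 1 0 0 0 0; 1 0 0 0 0"

```text
clock: 14.3
tcp_pos: [0.5521, -0.356, 0.3445]
orientation: [0.671, 3.069, 0.0]
contact_force: [0.2, 0.3, -0.0]
grip_width: 0.0002
gripper_force: 0.0
```

```bash
python3 d.py; python3 -c "
from bench import r
print(r.hand_in())"
```

```text
14.3 [ 0.5521 -0.356   0.3445] 0.00015183966301763138 [ 0.0004  0.0001 -1.    ] [ 0.1616  0.33   -0.001 ]
nut [0.2457 0.5127 0.2866]
stud [0.0869 0.1801 0.2705]
the job is handed in; nothing more can be done
None
```

I pointed at the loose nut and then at the bare stud, about 3 cm above each for over two seconds, touched nothing, drew the hand back more than 30 cm from both, and handed the job in at 14.3 s.

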